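Load the label case and pin it shut

ROBOT

A 6-joint arm with a two-finger parallel gripper is mounted at the origin on the work surface. World frame = base frame: x ahead of the robot, y to its left, z up, the work surface at z = 0. Lengths are in mm, angles in rad, forces in N, time in s.
With the tool pointing down it reaches from about 350 to 975 mm from the base axis. Payload 7.1 kg.
Tool frame: the origin (TCP) lies at the very end of the fingers, on their centre line; the grasp point (between the pads) lies 19 mm behind it (ctrl.pinch_z is the distance from the TCP to the grasp point, in mm); z points along the fingers, y is the direction in which the jaws open and shut (so a half turn about z gives the same grasp; the last joint's range is limited). The gripper opens to 88 mm and grips with 3 to 60 N. Pads are 20 mm wide; open, the fingers measure 115 mm over their backs; the gripper's body (75 mm by 178 mm) begins 61 mm behind the grasp point.
Start: joints at [1.144, 0.423, 1.63, -0, 1.089, -0.019], TCP at [247.837, 573.744, 222.675] pointing down, gripper open.
Joint ranges: [-3, 3], [-0.9, 2.11], [0.09, 2.58], [-1.31, 4.45], [0.11, 2.69], [-2.54, 2.54]. Speed limits (rad/s): [2.39, 2.39, 3.01, 3.14, 3.14, 3.14].

INTERFACE

Orientations are given as a rotation vector (axis times angle).
In Python, from workcell import ctrl gives the robot as it stands.
- The arm moves only by the shell command python3 -m inch 'ROWS' [OPENING]. ROWS is JSON, a list of rows, each an object with "xyz": the shift along the tool's x, y, z in cm, a list of three; "spin": the turn about the tool's z in degrees. A call has 1 to 20 rows; each row is the pose to reach, as a shift and turn from the pose measured when the call began, along the tool's axes at that moment; what a row does not reach only later rows make up. A row lasts 1/10 s, in which the tool goes at most 50 mm and 8.59 degrees, less where a joint would pass 70% of its speed; a pose out of reach is approached as far as the arm can. A call with a gripper value outside its range is refused whole. OPENING is the closure, from 0 (fully open) to 1 (shut), set as the call begins (- or left out, the last holds). The fingers move at their own pace and stop on an object; the grip force is fixed at half the most. Time passes only in rows, so rows that repeat a pose let the fingers close. It gives the time, the measured TCP pose, the force and the opening at its end, in the units of the state.
- ctrl.get_obs(): the state, without advancing time (a new reading comes with each control period).
- ctrl.get_image(name): name is "scene" or "top"; returns the picture (384x512x3 uint8, red, green, blue); there is no depth.
- ctrl.camera_info(name): a dict with "camera_matrix" (3x3 intrinsics, pixels), "R" (3x3) and "t" (3): a world point X has camera coordinates R X + t. Camera axes: x right, y down, z forward; pixel columns grow to the right and rows downward; lengths in mm; the calibration is good to about 2 mm. A picture is of the moment at which its call begins. camera_info takes no time and is no camera call.
- ctrl.close_job(): hands the job in, once; it reports no verdict.
The state is a dict: "t": time; "qpos": joint angles; "qvel": joint speeds; "joint_torque": joint torques, N m; "ee_pos": TCP position; "orientation": TCP orientation; "ft_force": force on the tool from outside, world axes, zero at the start; "moment": the same for the moment, N m; "width": finger opening in mm.
Only numpy, scipy, OpenCV 4.12 (cv2) and the standard library are available. Lean on these libraries where they do the work, as an engineer would, in place of code of your own. Each camera call takes 0.05 s, during which the arm holds its last target. There are 200 camera calls.

TASK

Put the fresh roll of food labels all the way down over the upright spindle in the open case, let go of it and swing the hinged cover closed. Then take the long pin out of the wooden block, push it down through the holes of the two ears until its collar presses the cover's ear and the springy cover is squeezed fully shut, and finish there: still holding the pin by its knob and pushing it down, so that the case stays pressed shut. Leave the other things where they are.

Things in the scene. Friction and masses are not known exactly. Their poses are not given: they have to be found in the camera images.
- case: Label case (with its cover), fixed to the table: white tray 150 x 150 mm, walls 40 mm high, 5 mm thick, floor 5 mm. Origin: centre of its underside. On its own -x side a fixed ear, 44 mm wide (y), x = -75 to -130 mm, z = 18 to 40 mm, with an upright 13 mm through hole at x = -110 mm. On its +x side (x = 80 mm) the hinge of the grey cover. The spindle stands at the tray's centre.
- spindle (a point): Foot of the spindle, on the tray floor (z = 5 mm) at the tray's centre; z up. The aluminium spindle is 18 mm thick with a round end, its top 54 mm above this point.
- ear_hole (a point): Centre of the hole's mouth on top of the tray's fixed ear (40 mm above the table), hole 13 mm, running straight down 22 mm and open below. Axes as the case.
- lid_hinge (a point): Middle of the hinge axis of the cover, 42 mm above the table; the axis runs along this point's y (the case's y), x and z as the case. The ears lie on its -x side.
- lid (a joint): Angle of the grey hinged cover, rad: 0 fully shut (rigid stop), grows as it swings up and over to the case's +x side, at most 2.0. Stiff hinge (1 to 2 N at the ear): stays where left from about 0.95 to 1.9, sinks by itself below about 0.75 onto a springy seal, which holds it about 0.04 ajar (8 mm at the hole, holes lined up). 5 to 7 N down on the ear shuts it fully; let go, it rises again.
- lid_ear (a point): Centre of the hole on the outer (shut: upper) face of the cover's ear, 190 mm from the hinge; moves with the cover; axes as the case when shut, z out of the face. Cover: shell 150 x 150 mm, 30 mm deep, 0.25 kg; ear 44 mm wide, 8 mm thick, in line with its rim, 155 to 210 mm from the hinge, hole 13 mm. Shut: ear at z = 42 to 50 mm over the tray's ear, shell top at 72 mm.
- roll: Fresh roll of paper labels standing on end: 56 mm diameter, 45 mm high, core hole 26 mm right through, about 0.1 kg. Origin: centre of its underside, z along its axis.
- pin: Long steel pin, upright in one of the wooden block's two holes: shank 10 mm thick, 36 mm long, chamfered tip; collar 26 mm wide, 4 mm thick; knob (the grip) 18 mm thick, 36 mm long; 76 mm in all, about 0.09 kg. Origin: centre of the tip's underside; z towards the knob. In the block its tip is 6 mm above the table, the collar resting on the block.
- pin_collar (a point): Centre of the underside of the long pin's collar, 36 mm above the tip; z towards the knob.
- block: Fixed wooden block 50 x 100 mm, 42 mm high, with two 13 mm holes at y = -25 and +25 mm, one for the long pin and one for the stub pin (which is in which varies). Origin: centre of its underside.
- stub: Spare stub pin in the block's other hole, not to be used: like the long pin but shank only 16 mm and knob only 12 mm long (32 mm in all). Origin: tip.
- core: Bystander: empty cardboard core, tube 32 mm diameter, 60 mm high, standing.
- mug: Bystander: terracotta mug, 76 mm diameter, 85 mm high.
- jar: Bystander: small spice jar, 56 mm diameter, 75 mm high.
- mill: Bystander: wooden pepper mill, 56 mm diameter, 158 mm high.
- tumbler: Bystander: drinking glass, 68 mm diameter, 110 mm high.
- spoon: Bystander: wooden spoon lying flat.
There are look-alikes about, which are no part of the job. What is shaped like the roll but blue or red is not meant.

How it is judged:
By the outcome, as a careful person would: the job done as asked, in the order asked, and still so for the second after the job is handed in, while the arm keeps its last pose, push and grip.
It also fails if it takes over 72 s, if anything falls off the work surface, if the arm or the gripper's body presses on something with over 40 N, if the wrist force passes 120 N, or if a joint passes its speed limit or range.

## Working session

There is one attempt and no reset: what is moved stays moved. The work goes in short steps, Python scripts to look and compute and a shell command to move; the robot and the scene stay as the last step left them, time stands still between calls to the robot, and variables do not carry over. Pictures are saved under pics/ and viewed, about 8 in all and at most 12, crops included, and the job is handed in when it is done.

```bash
ls; mkdir -p pics; python3 - <<'E'
from workcell import ctrl
import cv2,json,numpy as np
o=ctrl.get_obs();print(o)
for n in("scene","top"):
    im=ctrl.get_image(n);np.save(f'pics/{n}0.npy',im);cv2.imwrite(f'pics/{n}0.png',cv2.cvtColor(im,cv2.COLOR_RGB2BGR))
    c=ctrl.camera_info(n);print(n,c)
print(ctrl.pinch_z)
E
```

```text
pics
{'t': 0.0, 'qpos': array([ 1.14401347e+00,  4.23831803e-01,  1.63070179e+00, -7.54606178e-06,
        1.08859296e+00, -1.89877791e-02]), 'qvel': array([ 0.00186646, -0.00111685, -0.00266606,  0.00188583,  0.00162869,
       -0.00107062]), 'joint_torque': array([ 1.50403015e-03, -5.44639242e+01, -2.73651356e+01,  6.44334080e-02,
        2.30402488e-02, -1.25398810e-04]), 'ee_pos': array([247.60423454, 573.24755155, 221.90270874]), 'orientation': array([-6.36060847e-01, -3.07618857e+00,  2.35192232e-03]), 'ft_force': array([ 0.30169341,  0.13284622, -1.0307568 ]), 'moment': array([-0.00627973,  0.02131827, -0.03963293]), 'width': 87.62776226955759}
scene {'camera_matrix': array([[351.38890287,   0.        , 254.87323662],
       [  0.        , 351.38890287, 192.55955008],
       [  0.        ,   0.        ,   1.        ]]), 'R': array([[ 0.24103822,  0.97034463, -0.01821739],
       [ 0.66063363, -0.17779745, -0.7293499 ],
       [-0.71095976,  0.16376619, -0.68389827]]), 't': array([-161.13181415, -328.1907804 , 1311.81503149])}
top {'camera_matrix': array([[365.6868694 ,   0.        , 256.92446548],
       [  0.        , 365.6868694 , 194.79806699],
       [  0.        ,   0.        ,   1.        ]]), 'R': array([[ 0.02614728, -0.9996266 ,  0.00793538],
       [-0.9925536 , -0.02690535, -0.11880008],
       [ 0.11896923, -0.00476999, -0.99288648]]), 't': array([ 15.57860119, 581.68078567, 963.87295293])}
18.700000000000003
```

View pics/scene0.png

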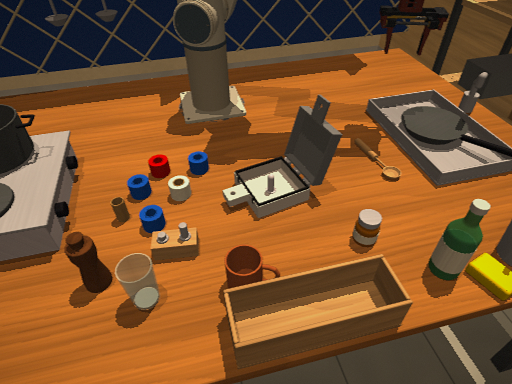

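View pics/top0.png

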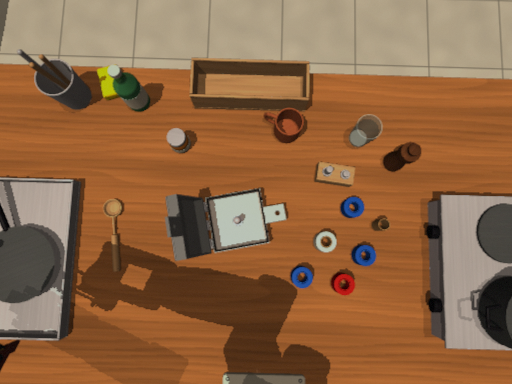

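The top view shows the case at (238,219), the cover open towards +y, and the block at (336,174). The only white roll-shaped thing is at top (326,241), scene (179,188). The others are blue at (353,207), (364,255) and (302,277), and red at (344,284). The taller pin is the one at scene (184,230), which should be top (328,170). I'll confirm both in enlarged crops.

```bash
cat > h.py <<'E'
import numpy as np,cv2
from workcell import ctrl
from scipy.optimize import least_squares
def proj(n,X):
    c=ctrl.camera_info(n);p=c['camera_matrix']@(c['R']@np.asarray(X,float)+c['t']);return p[:2]/p[2]
def px(n,u,v,z):
    c=ctrl.camera_info(n);d=c['R'].T@np.linalg.solve(c['camera_matrix'],[u,v,1.]);o=-c['R'].T@c['t']
    return (o+d*(z-o[2])/d[2]).round(1)
def two(a,b):  # triangulate scene px a, top px b
    f=lambda X:np.r_[proj('scene',X)-a,proj('top',X)-b]
    r=least_squares(f,[500,0,50.]);return r.x.round(1),np.abs(r.fun).max().round(1)
E
python3 - <<'E'
import cv2
a=cv2.imread('pics/top0.png')[150:290,155:375];b=cv2.imread('pics/scene0.png')[90:260,110:345]
cv2.imwrite('pics/tc.png',cv2.resize(a,None,fx=3.6,fy=3.6,interpolation=cv2.INTER_CUBIC))
cv2.imwrite('pics/sc.png',cv2.resize(b,None,fx=3.4,fy=3.4,interpolation=cv2.INTER_CUBIC))
E
```

```text
(no output)
```

View pics/tc.png

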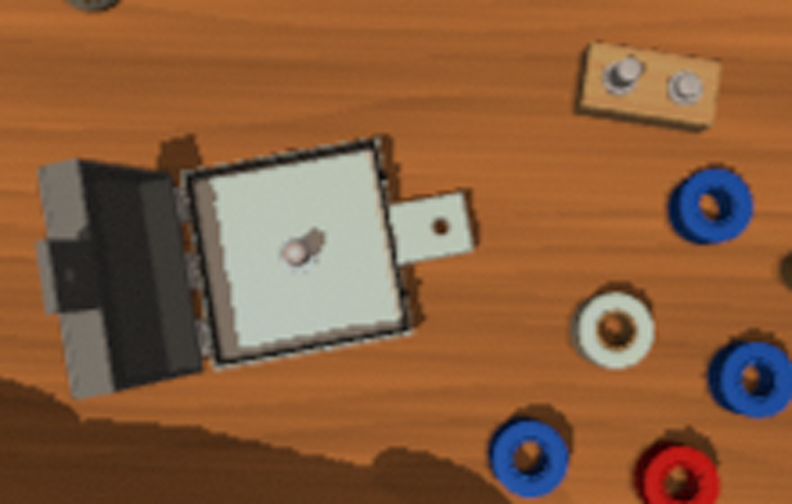

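View pics/sc.png

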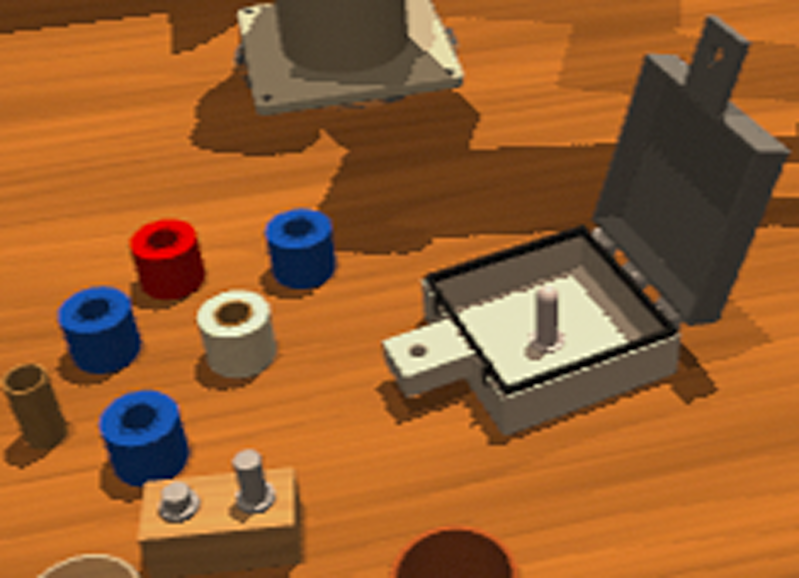

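Confirmed. The white roll is at top crop (616,328), scene crop (235,314); the other rolls are blue or red. The long pin is the tall knob at top crop (629,69), scene crop (247,458); the stub is the low one at (687,84). The ear hole is at (441,226) and the cover's ear hole is visible at (716,55).

```bash
python3 - <<'E'
from h import *
T=lambda u,v:((u+.5)/3.6-.5+155,(v+.5)/3.6-.5+150)
S=lambda u,v:((u+.5)/3.4-.5+110,(v+.5)/3.4-.5+90)
for n,t,s,z in [('earhole',(441,226),(417,351),40),('spindletop',(294,253),(547,292),57),('roll top',(617,328),(235,315),45),('pin top',(629,69),(247,457),82),('stub top',(687,84),(177,489),58),('lidear',(68,276),(716,55),None)]:
    r=two(S(*s),T(*t));print(n,*r, end=' ')
    if z: print(px('top',*T(*t),z),px('scene',*S(*s),z))
# tray corners top z=40 outer, and lid
for c in [(183,172),(380,138),(412,330),(215,368)]: print(px('top',*T(*c),40))
for c in [(395,205),(468,190),(475,247),(400,264)]: print('ear',px('top',*T(*c),40))
for c in [(587,42),(720,62),(708,124),(580,108)]: print('blk',px('top',*T(*c),42))
o=ctrl.get_obs()
R=cv2.Rodrigues(o['orientation'])[0];print(R.round(3),o['ee_pos'])
E
```

```text
earhole [534.  -25.2  38.7] 0.1 [534.  -24.8  40. ] [535.3 -25.7  40. ]
spindletop [510.   83.5  53.2] 0.2 [510.  84.  57.] [514.2  81.7  57. ]
roll top [ 461.5 -155.8   43.3] 0.3 [ 461.5 -156.3   45. ] [ 463.8 -155.    45. ]
pin top [ 649.3 -157.2   82. ] 0.0 [ 649.3 -157.1   82. ] [ 649.3 -157.2   82. ]
stub top [ 643.7 -205.7   58.6] 0.2 [ 643.8 -205.4   58. ] [ 643.  -206.1   58. ]
lidear [484.3 212.3 224.2] 0.1 [569.5 170.3  40. ]
[599.4  22.7  40. ]
[456.   -4.7  40. ]
[424.3 140.4  40. ]
ear [548.9  10.1  40. ]
ear [561.7 -44.6  40. ]
ear [518.9 -50.5  40. ]
ear [504.7   5.3  40. ]
blk [ 677.2 -133.2   42. ]
blk [ 664.5 -234.6   42. ]
blk [ 616.5 -225.3   42. ]
blk [ 626.1 -128.2   42. ]
[[-0.918  0.397 -0.001]
 [ 0.397  0.918 -0.001]
 [ 0.    -0.001 -1.   ]] [247.6227143  573.318577   221.97598937]
```

```bash
cat >> h.py <<'E'
def shift(P,o=None):   # world TCP target -> tool shift cm
    o=o or ctrl.get_obs();R=cv2.Rodrigues(o['orientation'])[0]
    print('t',round(o['t'],2),'tcp',o['ee_pos'].round(1),'jaw deg',np.degrees(np.arctan2(R[1,1],R[0,1])).round(2),'F',o['ft_force'].round(1),'w',round(o['width'],1))
    for p in np.atleast_2d(P): print(p,'->',((p-o['ee_pos'])@R/10).round(2))
E
python3 -m inch '[{"xyz":[-48.6,-58.5,5],"spin":55.0},{"xyz":[-48.6,-58.5,5],"spin":55.0},{"xyz":[-48.6,-58.5,5],"spin":55.0},{"xyz":[-48.6,-58.5,5],"spin":55.0},{"xyz":[-48.6,-58.5,5],"spin":55.0},{"xyz":[-48.6,-58.5,5],"spin":55.0},{"xyz":[-48.6,-58.5,5],"spin":55.0},{"xyz":[-48.6,-58.5,5],"spin":55.0},{"xyz":[-48.6,-58.5,5],"spin":55.0},{"xyz":[-48.6,-58.5,5],"spin":55.0},{"xyz":[-48.6,-58.5,5],"spin":55.0},{"xyz":[-48.6,-58.5,5],"spin":55.0},{"xyz":[-48.6,-58.5,5],"spin":55.0},{"xyz":[-48.6,-58.5,5],"spin":55.0},{"xyz":[-48.6,-58.5,5],"spin":55.0},{"xyz":[-48.6,-58.5,5],"spin":55.0},{"xyz":[-48.6,-58.5,5],"spin":55.0},{"xyz":[-48.6,-58.5,5],"spin":55.0}]' 0
python3 -c "
from h import *
shift([[462,-156,100],[462,-156,14]])"
```

```text
t: 1.9
ee_pos: [460.9, -155.5, 172.4]
orientation: [-1.984, -2.434, 0.002]
ft_force: [-0.9, 0.3, 0.1]
width: 87.7
t 1.9 tcp [ 460.9 -155.5  172.4] jaw deg 11.62 F [-0.9  0.3  0.1] w 87.7
[ 462 -156  100] -> [-0.07  0.12  7.24]
[ 462 -156   14] -> [-0.07  0.13 15.84]
```

```bash
python3 -m inch '[{"xyz":[-0.1,0.1,5]},{"xyz":[-0.1,0.1,9]},{"xyz":[-0.1,0.1,12.5]},{"xyz":[-0.1,0.1,14.5]},{"xyz":[-0.1,0.1,15.8]},{"xyz":[-0.1,0.1,15.8]}]'
python3 -m inch '[{"xyz":[0,0,0]},{"xyz":[0,0,0]},{"xyz":[0,0,0]},{"xyz":[0,0,0]},{"xyz":[0,0,0]},{"xyz":[0,0,0]}]' 1
python3 -m inch '[{"xyz":[0,0,-1]},{"xyz":[0,0,-4]},{"xyz":[0,0,-8.5]},{"xyz":[0,0,-8.5]}]'
python3 -c "
from h import *
shift([[512,83,100]])"
```

```text
t 1.9 tcp [ 460.9 -155.5  172.4] jaw deg 11.62 F [-0.9  0.3  0.1] w 87.7
[512  83 100] -> [22.33  9.83  7.22]$[0]: bad value
$[0]: bad value
$[0]: bad value
```

```bash
python3 -m inch '[{"xyz":[-0.1,0.1,5],"spin":0.0},{"xyz":[-0.1,0.1,9],"spin":0.0},{"xyz":[-0.1,0.1,12.5],"spin":0.0},{"xyz":[-0.1,0.1,14.5],"spin":0.0},{"xyz":[-0.1,0.1,15.8],"spin":0.0},{"xyz":[-0.1,0.1,15.8],"spin":0.0}]'
python3 -m inch '[{"xyz":[0,0,0],"spin":0.0},{"xyz":[0,0,0],"spin":0.0},{"xyz":[0,0,0],"spin":0.0},{"xyz":[0,0,0],"spin":0.0},{"xyz":[0,0,0],"spin":0.0},{"xyz":[0,0,0],"spin":0.0}]' 1
python3 -m inch '[{"xyz":[0,0,-1],"spin":0.0},{"xyz":[0,0,-4],"spin":0.0},{"xyz":[0,0,-8.5],"spin":0.0},{"xyz":[0,0,-8.5],"spin":0.0}]'
python3 -c "
from h import *
shift([[512,83,100]])"
```

```text
t: 2.5
ee_pos: [460.6, -154.6, 13.4]
orientation: [-1.98, -2.433, 0.004]
ft_force: [-0.0, -0.4, 0.4]
width: 87.9
t: 3.1
ee_pos: [461.1, -154.8, 14.1]
orientation: [-1.981, -2.434, 0.003]
ft_force: [-0.4, 1.6, 6.7]
width: 56.3
t: 3.5
ee_pos: [464.6, -156.1, 104.1]
orientation: [1.98, 2.432, 0.001]
ft_force: [0.3, 0.3, -1.2]
width: 56.6
t 3.5 tcp [ 464.6 -156.1  104.1] jaw deg 11.7 F [ 0.3  0.3 -1.2] w 56.6
[512  83 100] -> [22.45  9.49  0.36]
```

```bash
python3 -m inch '[{"xyz":[22.5,9.6,0.4],"spin":0.0},{"xyz":[22.5,9.6,0.4],"spin":0.0},{"xyz":[22.5,9.6,0.4],"spin":0.0},{"xyz":[22.5,9.6,0.4],"spin":0.0},{"xyz":[22.5,9.6,0.4],"spin":0.0},{"xyz":[22.5,9.6,0.4],"spin":0.0},{"xyz":[22.5,9.6,0.4],"spin":0.0},{"xyz":[22.5,9.6,0.4],"spin":0.0}]'
python3 - <<'E'
from h import *
shift([[511.2,84.4,60],[511.2,84.4,20]])
a=cv2.cvtColor(ctrl.get_image('scene'),cv2.COLOR_RGB2BGR)[90:270,160:360]
cv2.imwrite('pics/r1.png',cv2.resize(a,None,fx=3,fy=3,interpolation=cv2.INTER_CUBIC))
E
```

```text
t: 4.3
ee_pos: [512.1, 82.8, 99.3]
orientation: [1.981, 2.432, -0.0]
ft_force: [0.5, 0.1, -0.5]
width: 56.4
t 4.3 tcp [512.1  82.8  99.3] jaw deg 11.67 F [ 0.5  0.1 -0.5] w 56.4
[511.2  84.4  60. ] -> [ 0.19 -0.07  3.93]
[511.2  84.4  20. ] -> [ 0.2  -0.08  7.93]
```

View pics/r1.png

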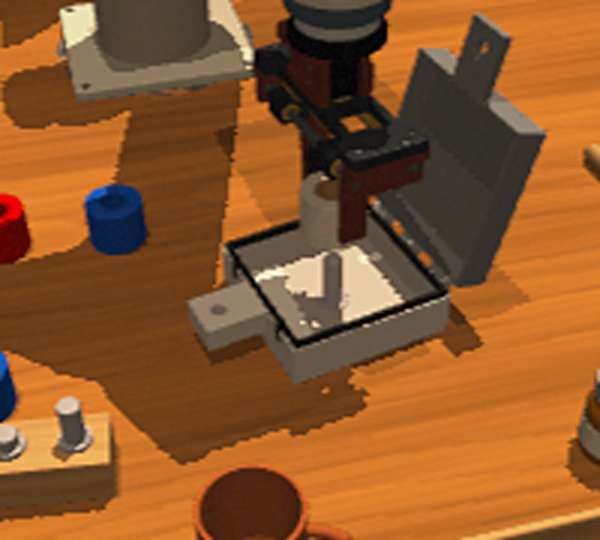

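The picture shows the roll held upright between the fingers, over the spindle (crop (333,255)), with the cover still open and clear. Now I'll lower it in steps, checking the force.

```bash
python3 -m inch '[{"xyz":[0.2,-0.1,1.5],"spin":0.0},{"xyz":[0.2,-0.1,3],"spin":0.0},{"xyz":[0.2,-0.1,4],"spin":0.0},{"xyz":[0.2,-0.1,5],"spin":0.0},{"xyz":[0.2,-0.1,5],"spin":0.0}]'
python3 -c "
from h import *
shift([[511.2,84.4,20]])"
```

```text
t: 4.85
ee_pos: [510.3, 83.3, 48.3]
orientation: [1.984, 2.431, -0.003]
ft_force: [-0.5, -0.4, -1.2]
width: 56.4
t 4.85 tcp [510.3  83.3  48.3] jaw deg 11.56 F [-0.5 -0.4 -1.2] w 56.4
[511.2  84.4  20. ] -> [0.1  0.11 2.83]
```

No contact force with the roll's underside at about 34 mm, so the spindle is inside the core. I'll go on down.

```bash
python3 -m inch '[{"xyz":[0.1,0.1,1],"spin":0.0},{"xyz":[0.1,0.1,2],"spin":0.0},{"xyz":[0.1,0.1,2.6],"spin":0.0},{"xyz":[0.1,0.1,2.9],"spin":0.0},{"xyz":[0.1,0.1,2.9],"spin":0.0}]'
python3 -m inch '[{"xyz":[0,0,0],"spin":0.0},{"xyz":[0,0,0],"spin":0.0},{"xyz":[0,0,0],"spin":0.0},{"xyz":[0,0,0],"spin":0.0},{"xyz":[0,0,0],"spin":0.0}]' 0
python3 -m inch '[{"xyz":[0,0,-2],"spin":0.0},{"xyz":[0,0,-5],"spin":0.0},{"xyz":[0,0,-10],"spin":0.0},{"xyz":[0,0,-15],"spin":0.0},{"xyz":[0,0,-20],"spin":0.0},{"xyz":[0,0,-25],"spin":0.0},{"xyz":[0,0,-25],"spin":0.0}]' 1
python3 - <<'E'
from h import *
ex=np.array([-.2,.98]); ez=1
H=np.array([496,161.4])
def P(th,r,n,off): 
    x=-r*np.cos(th)+n*np.sin(th)+off; z=42+r*np.sin(th)+n*np.cos(th)
    return np.r_[H+x*ex,z].round(1)
print('tip corner',P(1.85,210,8,0),P(1.85,210,0,0),P(1.85,155,30,0))
pts=[P(1.85,190,8,10)+[-14,68,90],P(1.85,190,8,10)+[-8,40,0]]+[P(t,185,8,10) for t in(1.85,1.6,1.4,1.2,1.0,.8,.6,.4)]
shift(pts)
a=np.vstack([cv2.cvtColor(ctrl.get_image(n),cv2.COLOR_RGB2BGR)[s] for n,s in(('scene',np.s_[90:240,180:380]),('top',np.s_[150:300,155:355]))])
cv2.imwrite('pics/r2.png',cv2.resize(a,None,fx=2,fy=2,interpolation=cv2.INTER_CUBIC))
E
```

```text
t: 5.35
ee_pos: [510.9, 84.4, 19.2]
orientation: [1.984, 2.432, -0.003]
ft_force: [1.1, 0.7, -0.9]
width: 56.5
t: 5.85
ee_pos: [511.0, 84.4, 19.2]
orientation: [1.984, 2.432, -0.003]
ft_force: [0.7, -0.4, -0.2]
width: 87.5
t: 6.55
ee_pos: [514.5, 85.9, 276.3]
orientation: [1.979, 2.425, 0.012]
ft_force: [-0.3, 0.4, -0.9]
width: 35.5
tip corner [482.9 225.7 241.7] [484.4 218.1 243.9] [481.7 231.5 182.7]
t 6.55 tcp [514.5  85.9 276.3] jaw deg 11.57 F [-0.3  0.4 -0.9] w 35.5
[468.  298.1 312.4] -> [21.71 -0.26 -3.71]
[474.  270.1 222.4] -> [18.88 -0.35  5.31]
[482.3 228.7 217.6] -> [14.66 -0.37  5.8 ]
[491.3 184.3 226.7] -> [10.13 -0.37  4.91]
[498.7 148.1 225.7] -> [ 6.44 -0.37  5.03]
[505.9 112.8 217.3] -> [ 2.84 -0.38  5.88]
[512.6  79.8 202. ] -> [-0.53 -0.41  7.43]
[518.6  50.5 180.3] -> [-3.51 -0.44  9.61]
[523.6  26.  153.1] -> [-6.   -0.47 12.34]
[527.5   7.3 121.4] -> [-7.89 -0.51 15.52]
```

View pics/r2.png

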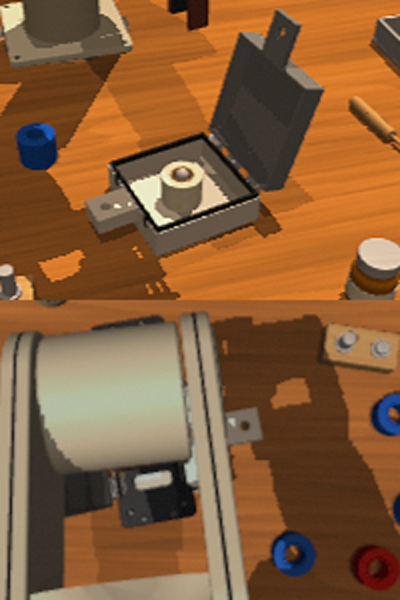

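The roll sits in the tray with the spindle tip showing through its core, at crop (181,176), and it is released. Next I go over and behind the cover's ear with the fingers shut.

```bash
python3 -m inch '[{"xyz":[0,-0.4,-4],"spin":0.0},{"xyz":[5,-0.4,-4],"spin":0.0},{"xyz":[10,-0.4,-4],"spin":0.0},{"xyz":[15,-0.4,-4],"spin":0.0},{"xyz":[20,-0.4,-4],"spin":0.0},{"xyz":[22,-0.4,-4],"spin":0.0},{"xyz":[22,-0.4,-4],"spin":0.0},{"xyz":[22,-0.4,-4],"spin":0.0},{"xyz":[22,-0.4,0],"spin":0.0},{"xyz":[20,-0.4,4],"spin":0.0},{"xyz":[19,-0.4,5.3],"spin":0.0},{"xyz":[19,-0.4,5.3],"spin":0.0},{"xyz":[19,-0.4,5.3],"spin":0.0}]'
python3 - <<'E'
from h import *
ex=np.array([-.2,.98]); H=np.array([496,161.4])
def P(th,r,n,off): 
    x=-r*np.cos(th)+n*np.sin(th)+off; z=42+r*np.sin(th)+n*np.cos(th)
    return np.r_[H+x*ex,z].round(1)
shift([P(t,185,8,10) for t in(1.85,1.7,1.55,1.4,1.25,1.1,.95,.8,.65,.5,.35,.2)])
E
```

```text
t: 7.95
ee_pos: [470.4, 270.2, 217.7]
orientation: [1.985, 2.428, 0.002]
ft_force: [0.1, 1.0, -0.2]
width: 0.6
t 7.95 tcp [470.4 270.2 217.7] jaw deg 11.46 F [ 0.1  1.  -0.2] w 0.6
[482.3 228.7 217.6] -> [-4.3   0.34  0.03]
[487.6 202.3 224.4] -> [-7.    0.34 -0.64]
[493.2 175.3 227.1] -> [-9.76  0.35 -0.9 ]
[498.7 148.1 225.7] -> [-12.53   0.35  -0.76]
[504.1 121.5 220.1] -> [-15.24   0.35  -0.19]
[509.4  96.  210.5] -> [-17.85   0.36   0.78]
[514.2  72.1 197.1] -> [-20.28   0.35   2.13]
[518.6  50.5 180.3] -> [-22.48   0.34   3.82]
[522.5  31.6 160.3] -> [-24.4    0.34   5.82]
[525.7  15.9 137.7] -> [-26.     0.33   8.09]
[528.2   3.6 113. ] -> [-27.24   0.32  10.56]
[529.9  -4.9  86.6] -> [-28.1    0.31  13.2 ]
```

```bash
python3 -m inch '[{"xyz":[-2,0.3,0],"spin":0.0},{"xyz":[-3.5,0.3,0],"spin":0.0},{"xyz":[-5,0.3,-0.1],"spin":0.0},{"xyz":[-6,0.3,-0.4],"spin":0.0},{"xyz":[-7,0.3,-0.6],"spin":0.0},{"xyz":[-8.4,0.3,-0.8],"spin":0.0},{"xyz":[-9.8,0.3,-0.9],"spin":0.0},{"xyz":[-11.1,0.3,-0.9],"spin":0.0},{"xyz":[-12.5,0.3,-0.8],"spin":0.0},{"xyz":[-13.9,0.3,-0.5],"spin":0.0},{"xyz":[-15.2,0.3,-0.2],"spin":0.0},{"xyz":[-16.5,0.3,0.3],"spin":0.0},{"xyz":[-17.8,0.3,0.8],"spin":0.0},{"xyz":[-19.1,0.3,1.4],"spin":0.0},{"xyz":[-20.3,0.3,2.1],"spin":0.0},{"xyz":[-21.4,0.3,2.9],"spin":0.0},{"xyz":[-22.5,0.3,3.8],"spin":0.0},{"xyz":[-23.5,0.3,4.8],"spin":0.0},{"xyz":[-24.4,0.3,5.8],"spin":0.0},{"xyz":[-24.4,0.3,5.8],"spin":0.0}]'
python3 - <<'E'
from h import *
ex=np.array([-.2,.98]); H=np.array([496,161.4])
def P(th,r,n,off): 
    x=-r*np.cos(th)+n*np.sin(th)+off; z=42+r*np.sin(th)+n*np.cos(th)
    return np.r_[H+x*ex,z].round(1)
shift([P(t,185,8,10) for t in(.65,.5,.35,.2,.1)])
a=cv2.cvtColor(ctrl.get_image('scene'),cv2.COLOR_RGB2BGR)[70:240,180:380]
cv2.imwrite('pics/r3.png',cv2.resize(a,None,fx=2.5,fy=2.5,interpolation=cv2.INTER_CUBIC))
E
```

```text
t: 9.95
ee_pos: [521.3, 30.5, 158.8]
orientation: [1.988, 2.429, -0.001]
ft_force: [-0.2, 0.0, 0.5]
width: 0.3
t 9.95 tcp [521.3  30.5 158.8] jaw deg 11.4 F [-0.2  0.   0.5] w 0.3
[522.5  31.6 160.3] -> [ 0.08  0.14 -0.15]
[525.7  15.9 137.7] -> [-1.51  0.14  2.11]
[528.2   3.6 113. ] -> [-2.76  0.14  4.59]
[529.9  -4.9  86.6] -> [-3.62  0.13  7.23]
[530.7  -8.4  68.4] -> [-3.97  0.14  9.05]
```

View pics/r3.png

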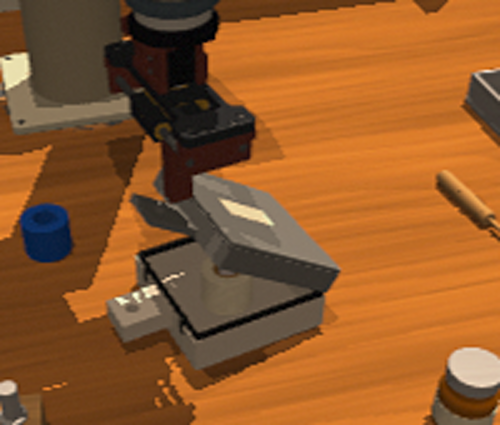

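The cover is partway down, about 0.65 rad, with the fingertips on its ear at crop (175,190), so it will sink by itself. I'm moving on to the pin.

```bash
python3 -m inch '[{"xyz":[0,0,-3],"spin":0.0},{"xyz":[-4,2,-3],"spin":0.0},{"xyz":[-9,4,-2],"spin":0.0},{"xyz":[-14,6,0],"spin":0.0},{"xyz":[-18,7.5,2],"spin":0.0},{"xyz":[-20.9,8.8,3],"spin":0.0},{"xyz":[-20.9,8.8,3],"spin":0.0},{"xyz":[-20.9,8.8,3],"spin":0.0},{"xyz":[-20.9,8.8,3],"spin":0.0}]' 0
python3 - <<'E'
from h import *
shift([[649.4,-157.2,52]])
a=np.vstack([cv2.cvtColor(ctrl.get_image(n),cv2.COLOR_RGB2BGR)[s] for n,s in(('scene',np.s_[120:270,140:340]),('top',np.s_[150:300,175:375]))])
cv2.imwrite('pics/r4.png',cv2.resize(a,None,fx=2,fy=2,interpolation=cv2.INTER_CUBIC))
E
```

```text
t: 10.9
ee_pos: [648.9, -155.4, 130.8]
orientation: [1.987, 2.429, 0.001]
ft_force: [-0.2, 0.7, 0.9]
width: 69.1
t 10.9 tcp [ 648.9 -155.4  130.8] jaw deg 11.45 F [-0.2  0.7  0.9] w 69.1
[ 649.4 -157.2   52. ] -> [-0.17 -0.01  7.88]
```

View pics/r4.png

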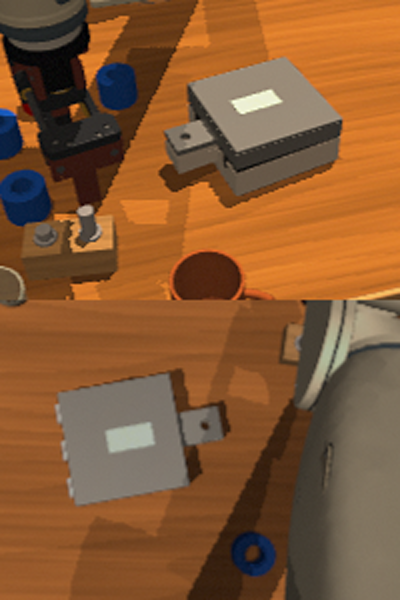

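The cover is down, resting ajar. Its ear hole is at scene crop (184,136) and top crop (206,426). I'll grasp the pin and measure that hole's centroid.

```bash
python3 -m inch '[{"xyz":[-0.2,0,4],"spin":0.0},{"xyz":[-0.2,0,7],"spin":0.0},{"xyz":[-0.2,0,7.9],"spin":0.0},{"xyz":[-0.2,0,7.9],"spin":0.0}]' 0
python3 -m inch '[{"xyz":[0,0,0],"spin":0.0},{"xyz":[0,0,0],"spin":0.0},{"xyz":[0,0,0],"spin":0.0},{"xyz":[0,0,0],"spin":0.0},{"xyz":[0,0,0],"spin":0.0},{"xyz":[0,0,0],"spin":0.0},{"xyz":[0,0,0],"spin":0.0},{"xyz":[0,0,0],"spin":0.0}]' 1
python3 - <<'E'
from h import *
shift([[649.4,-157.2,52]])
P={}
for n,(u,v) in (('scene',(231.75,187.75)),('top',(277.75,212.75))):
    g=cv2.cvtColor(ctrl.get_image(n),cv2.COLOR_RGB2GRAY).astype(float)
    r=5;y,x=np.mgrid[int(v)-r:int(v)+r+1,int(u)-r:int(u)+r+1];w=g[y,x];print(w.astype(int))
    b=np.median(w);m=np.clip(b-12-w,0,None)*(((x-u)**2+(y-v)**2)<14);P[n]=((m*x).sum()/m.sum(),(m*y).sum()/m.sum());print(n,np.round(P[n],2),px(n,*P[n],56))
print(two(P['scene'],P['top']))
E
```

```text
t: 11.4
ee_pos: [648.9, -156.3, 51.6]
orientation: [1.985, 2.432, -0.001]
ft_force: [0.1, 0.2, 0.2]
width: 87.9
t: 12.2
ee_pos: [648.9, -156.3, 51.5]
orientation: [1.986, 2.432, -0.001]
ft_force: [0.0, 0.5, 0.4]
width: 27.4
t 12.2 tcp [ 648.9 -156.3   51.5] jaw deg 11.54 F [0.  0.5 0.4] w 27.4
[ 649.4 -157.2   52. ] -> [-0.1   0.03 -0.05]
[[113 113 112 112 114 116 115 114 129 139 140]
 [116 115 116 115 116 115 113 130 140 139 139]
 [117 115 115 115 115 113 131 140 138 138 137]
 [116 116 115 117 117 116 134 142 140 140 138]
 [115 116 115 115 111 114 111 113 128 138 139]
 [116 114 115 115  89  59  49  50  64 122 141]
 [116 116 117 105  63  39  51  47  37 107 136]
 [116 115 115 117 102  87  85  85  92 127 139]
 [118 116 116 115 132 141 141 141 140 139 140]
 [107 117 115 114 131 140 139 139 139 139 139]
 [ 67 106 117 115 131 139 139 140 141 142 144]]
scene [232.22 187.75] [533.6 -24.6  56. ]
[[120 120 120 120 120 121 119 118 120 108  99]
 [120 120 122 120 121 120 121 119 112 101  99]
 [120 121 121 121 116 105 112 118 110  99  98]
 [121 120 121 103  98 101  98 108 105  99 100]
 [120 120 117  83  61  66  73 100 107  99 101]
 [122 120 111  79  51  44  48  85  99  99 100]
 [121 122 117  89  58  47  38  70  91 100 100]
 [122 120 122 108  83  62  57  79  96 101 100]
 [121 121 123 119 113 100  91  95 100 101 100]
 [122 122 121 122 121 110 100  99 101 100 101]
 [122 122 122 122 114 104 101 101 101 101 100]]
top [277.16 212.53] [532.5 -23.8  56. ]
(array([532.5, -24.2,  55. ]), np.float64(0.1))
```

```bash
python3 -m inch '[{"xyz":[0,0,0],"spin":0.0},{"xyz":[0,0,0],"spin":0.0},{"xyz":[0,0,0],"spin":0.0},{"xyz":[0,0,0],"spin":0.0}]' 1
python3 -m inch '[{"xyz":[0,0,-1.5],"spin":0.0},{"xyz":[0,0,-4],"spin":0.0},{"xyz":[0,0,-7.2],"spin":0.0},{"xyz":[0,0,-7.2],"spin":0.0},{"xyz":[0,0,-7.2],"spin":0.0}]'
python3 -c "
from h import *
shift([[533.1,-23.7,118]])"
```

```text
t: 12.7
ee_pos: [649.3, -156.3, 51.6]
orientation: [1.985, 2.431, 0.0]
ft_force: [1.9, 0.7, -0.2]
width: 17.4
t: 13.2
ee_pos: [649.0, -156.2, 124.1]
orientation: [1.985, 2.431, 0.0]
ft_force: [0.1, 0.2, -0.1]
width: 17.5
t 13.2 tcp [ 649.  -156.2  124.1] jaw deg 11.54 F [ 0.1  0.2 -0.1] w 17.5
[533.1 -23.7 118. ] -> [15.31 -8.7   0.55]
```

```bash
python3 -m inch '[{"xyz":[3,-1.7,0],"spin":0.0},{"xyz":[7,-4,0],"spin":0.0},{"xyz":[11,-6.3,0],"spin":0.0},{"xyz":[14,-8,0.3],"spin":0.0},{"xyz":[15.3,-8.7,0.5],"spin":0.0},{"xyz":[15.3,-8.7,0.5],"spin":0.0},{"xyz":[15.3,-8.7,0.5],"spin":0.0}]'
python3 - <<'E'
from h import *
shift([[533.1,-23.7,98]])
a=cv2.cvtColor(ctrl.get_image('scene'),cv2.COLOR_RGB2BGR)[130:220,190:310]
b=cv2.cvtColor(ctrl.get_image('top'),cv2.COLOR_RGB2BGR)[165:255,225:345]
print(proj('scene',[533.1,-24.6,72]),proj('scene',[533.1,-24.6,108]))
cv2.imwrite('pics/r5.png',cv2.resize(np.hstack([a,b])[:, :],None,fx=3.3,fy=3.3,interpolation=cv2.INTER_CUBIC))
E
```

```text
t: 13.9
ee_pos: [534.0, -24.2, 118.2]
orientation: [1.984, 2.431, 0.0]
ft_force: [0.5, -0.2, -0.6]
width: 17.5
t 13.9 tcp [534.  -24.2 118.2] jaw deg 11.56 F [ 0.5 -0.2 -0.6] w 17.5
[533.1 -23.7  98. ] -> [ 0.08 -0.08  2.02]
[231.77454224 182.9126516 ] [230.83977127 171.84276542]
```

View pics/r5.png

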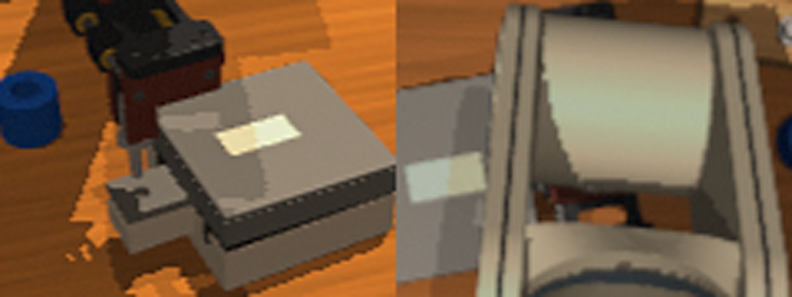

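The view is too coarse to judge the tip against the hole, so I'll correct the millimetre, go lower and enlarge.

```bash
python3 -m inch '[{"xyz":[0.1,-0.1,0.4],"spin":0.0},{"xyz":[0.1,-0.1,0.8],"spin":0.0},{"xyz":[0.1,-0.1,0.8],"spin":0.0}]'
python3 - <<'E'
from h import *
shift([[533.1,-23.7,98]])
o=ctrl.get_obs()['ee_pos']
A=np.mean([cv2.cvtColor(ctrl.get_image('scene'),cv2.COLOR_RGB2BGR).astype(float) for _ in range(2)],0)
np.save('pics/r6.npy',A)
a=np.clip(A[155:205,205:265]*1.3,0,255).astype(np.uint8)
for h in (-45.5,-9.5): 
  for e in (-5,5): print(h,e,(proj('scene',o+[0.2+0.2*e*0-0.2*e*0,-.9+e,h])-[205,155])*12)
cv2.imwrite('pics/r6.png',cv2.resize(a,None,fx=12,fy=12,interpolation=cv2.INTER_CUBIC))
E
```

```text
t: 14.3
ee_pos: [533.1, -24.4, 109.6]
orientation: [1.987, 2.429, -0.0]
ft_force: [0.4, 0.1, -0.8]
width: 17.4
t 14.3 tcp [533.1 -24.4 109.6] jaw deg 11.45 F [ 0.4  0.1 -0.8] w 17.4
[533.1 -23.7  98. ] -> [0.07 0.01 1.16]
-45.5 -5 [297.19701522 368.39007039]
-45.5 5 [343.96223608 360.07557561]
-9.5 -5 [285.34550633 237.17558482]
-9.5 5 [333.47074716 228.87291463]
```

View pics/r6.png

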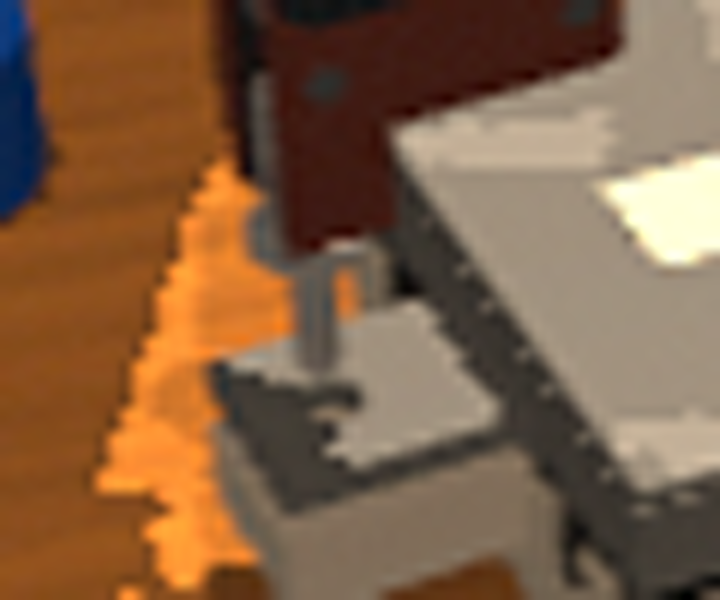

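```bash
python3 - <<'E'
from h import *
A=np.load('pics/r6.npy').mean(2)
print('cols 226..240');[print(v,A[v,226:241].astype(int)) for v in range(174,192)]
o=ctrl.get_obs()['ee_pos']
for h in(-15,-30,-45.5): print(h,proj('scene',o+[0,0,h]))
print(proj('scene',[533,-24.5,58]),proj('scene',[533,-23.5,58]),proj('scene',[534,-24.5,58]))
E
```

```text
cols 226..240
174 [67 66 43 24 27 27 23 24 24 43 34 33 42 41 40]
175 [ 65  68  52  32  25  23  78 108 100  82  59  37  38  42  40]
176 [71 65 56 46 50 63 68 68 67 72 80 50 35 42 42]
177 [99 83 70 68 69 69 67 79 77 73 76 45 20 37 41]
178 [101 102  94  76  67  67  67  92  87  72  75  49  12  19  36]
179 [99 99 90 73 65 66 63 90 88 75 73 47 22 22 36]
180 [ 93  94  97  81  65  66  58  93  92  72  78  76  94 113  78]
181 [100 102 104  82  64  66  61  95 103 106 112 112 112 114 115]
182 [100 100 101  81  63  66  61  98 113 111 111 112 111 112 113]
183 [105 107 113  90  67  66  59  91 110 111 110 111 110 111 112]
184 [113 112 113  93  70  67  61  89 110 110 111 110 112 111 111]
185 [116 114 115 101  76  68  70 102 114 111 110 111 110 110 111]
186 [ 48  99  99 108 100  79  82  91 102 111 111 111 111 110 111]
187 [ 44  48  48  49  63  56  46  46  54  99 112 112 111 111 111]
188 [ 46  46  46  42  40  42  52  46  36  88 109 111 111 111 111]
189 [ 47  47  47  46  50  77  88  85  84 104 111 111 111 111 112]
190 [ 47  47  48  46  45  47  45  95 113 111 112 112 112 112 112]
191 [ 45  46  47  47  46  45  41  95 114 112 113 112 113 115 116]
-15 [231.3574165  175.89443029]
-30 [231.74334395 180.48911765]
-45.5 [232.13273093 185.12499277]
[232.15514166 187.01944851] [232.54271163 186.95022025] [232.2322916  187.27629107]
```

```bash
python3 -m inch '[{"xyz":[0.22,0,0.2],"spin":0.0},{"xyz":[0.22,0,0.2],"spin":0.0},{"xyz":[0.22,0,0.2],"spin":0.0}]'
python3 - <<'E'
from h import *
shift([[533.1,-23.7,98]])
A=np.mean([ctrl.get_image('scene').mean(2) for _ in range(2)],0)
print('cols 226..240');[print(v,A[v,226:241].astype(int)) for v in range(178,192)]
E
```

```text
t: 14.7
ee_pos: [532.8, -21.9, 108.1]
orientation: [1.986, 2.43, 0.0]
ft_force: [-0.1, 0.3, -0.1]
width: 17.0
t 14.7 tcp [532.8 -21.9 108.1] jaw deg 11.49 F [-0.1  0.3 -0.1] w 17.0
[533.1 -23.7  98. ] -> [-0.18 -0.01  1.01]
cols 226..240
178 [102 102 104  91  72  69  68  68  71  74  76  49  13  17  34]
179 [ 98 100  99  90  73  66  66  68  76  76  73  48  21  23  36]
180 [ 94  94  97  90  74  66  66  60  73  74  77  76  94 113  78]
181 [100 102 102 105  82  66  66  61  87 108 113 111 113 114 115]
182 [101 100  99 101  83  64  65  60  98 112 111 111 111 112 113]
183 [106 107 112 115  84  64  66  60  97 113 111 111 111 111 112]
184 [114 112 113 115  89  67  66  59  91 109 111 111 110 110 111]
185 [116 117 116 116 100  74  66  70 101 113 111 110 110 111 111]
186 [ 50  49  48  49  47  72  73  76  98 110 112 110 111 111 111]
187 [ 45  45  46  45  44  47  47  44  55  98 112 111 112 111 111]
188 [ 46  46  47  44  40  42  52  46  38  88 110 112 111 110 111]
189 [ 47  47  47  46  50  77  90  88  86 104 112 111 111 111 111]
190 [ 46  46  46  46  47  47  47  45  95 114 112 111 112 111 113]
191 [ 45  47  47  46  47  47  45  42  96 114 112 112 114 114 117]
```

Pin axis and hole now line up in the scene image (232.2 against 232.35 px). I'll lower gently and watch the force.

```bash
python3 -m inch '[{"xyz":[0,0,0.2],"spin":0.0},{"xyz":[0,0,0.4],"spin":0.0},{"xyz":[0,0,0.6],"spin":0.0},{"xyz":[0,0,0.8],"spin":0.0},{"xyz":[0,0,1.0],"spin":0.0},{"xyz":[0,0,1.0],"spin":0.0}]'
python3 -c "
from h import *
shift([[532.8,-21.9,60]])"
```

```text
t: 15.4
ee_pos: [532.9, -22.0, 97.9]
orientation: [1.986, 2.43, 0.0]
ft_force: [0.4, -0.6, -1.6]
width: 17.3
t 15.4 tcp [532.9 -22.   97.9] jaw deg 11.48 F [ 0.4 -0.6 -1.6] w 17.3
[532.8 -21.9  60. ] -> [ 0.02 -0.02  3.79]
```

```bash
python3 -m inch '[{"xyz":[0,0,0.3],"spin":0.0},{"xyz":[0,0,0.6],"spin":0.0},{"xyz":[0,0,0.9],"spin":0.0},{"xyz":[0,0,1.2],"spin":0.0},{"xyz":[0,0,1.5],"spin":0.0},{"xyz":[0,0,1.8],"spin":0.0},{"xyz":[0,0,1.8],"spin":0.0}]'
python3 -c "
from h import *
shift([[532.8,-21.9,60]])"
```

```text
t: 16.1
ee_pos: [533.1, -22.1, 79.6]
orientation: [1.986, 2.43, 0.0]
ft_force: [1.8, -0.3, -1.7]
width: 17.5
t 16.1 tcp [533.1 -22.1  79.6] jaw deg 11.49 F [ 1.8 -0.3 -1.7] w 17.5
[532.8 -21.9  60. ] -> [ 0.03 -0.03  1.96]
```

Tip is at about 34 mm, inside the tray's ear. I'll keep going to the collar contact and then press.

```bash
python3 -m inch '[{"xyz":[0,0,0.3],"spin":0.0},{"xyz":[0,0,0.6],"spin":0.0},{"xyz":[0,0,0.9],"spin":0.0},{"xyz":[0,0,1.2],"spin":0.0},{"xyz":[0,0,1.5],"spin":0.0},{"xyz":[0,0,1.7],"spin":0.0},{"xyz":[0,0,1.7],"spin":0.0}]'
python3 -m inch '[{"xyz":[0,0,0.1],"spin":0.0},{"xyz":[0,0,0.2],"spin":0.0},{"xyz":[0,0,0.2],"spin":0.0},{"xyz":[0,0,0.2],"spin":0.0}]'
python3 -c "
from h import *
shift([[532.8,-21.9,59.5]])"
```

```text
t: 16.8
ee_pos: [533.3, -22.3, 62.5]
orientation: [1.985, 2.429, 0.0]
ft_force: [-0.1, -1.3, 3.1]
width: 17.5
t: 17.2
ee_pos: [533.3, -22.4, 60.6]
orientation: [1.985, 2.429, 0.0]
ft_force: [0.0, -2.5, 5.2]
width: 17.1
t 17.2 tcp [533.3 -22.4  60.6] jaw deg 11.49 F [ 0.  -2.5  5.2] w 17.1
[532.8 -21.9  59.5] -> [ 0.06 -0.04  0.11]
```

```bash
python3 -m inch '[{"xyz":[0,0,0.1],"spin":0.0},{"xyz":[0,0,0.15],"spin":0.0},{"xyz":[0,0,0.15],"spin":0.0}]'
python3 -m inch '[{"xyz":[0,0,0.05],"spin":0.0},{"xyz":[0,0,0.1],"spin":0.0},{"xyz":[0,0,0.1],"spin":0.0}]'
python3 -c "
from h import *
shift([[532.8,-21.9,59.5]])"
```

```text
t: 17.5
ee_pos: [533.4, -22.5, 59.5]
orientation: [1.985, 2.429, 0.0]
ft_force: [-0.4, -3.4, 7.1]
width: 18.0
t: 17.8
ee_pos: [533.5, -22.5, 59.3]
orientation: [1.985, 2.429, 0.0]
ft_force: [-1.6, -1.3, 14.1]
width: 17.6
t 17.8 tcp [533.5 -22.5  59.3] jaw deg 11.49 F [-1.6 -1.3 14.1] w 17.6
[532.8 -21.9  59.5] -> [ 0.07 -0.05 -0.02]
```

The force jumped to 14 N over 0.2 mm at TCP 59.3 mm, which is the rigid stop (expected 59.5). One last look while it holds.

```bash
python3 - <<'E'
from h import *
for _ in range(6): A=ctrl.get_image('scene')
o=ctrl.get_obs();print(o['t'],o['ee_pos'].round(1),o['ft_force'].round(1),o['width'].__round__(1))
a=cv2.cvtColor(A,cv2.COLOR_RGB2BGR)[130:240,130:310]
cv2.imwrite('pics/r7.png',cv2.resize(a,None,fx=4.4,fy=4.4,interpolation=cv2.INTER_CUBIC))
E
```

```text
18.1 [533.5 -22.5  59.3] [-2.3 -1.4 13.9] 17.4
```

View pics/r7.png

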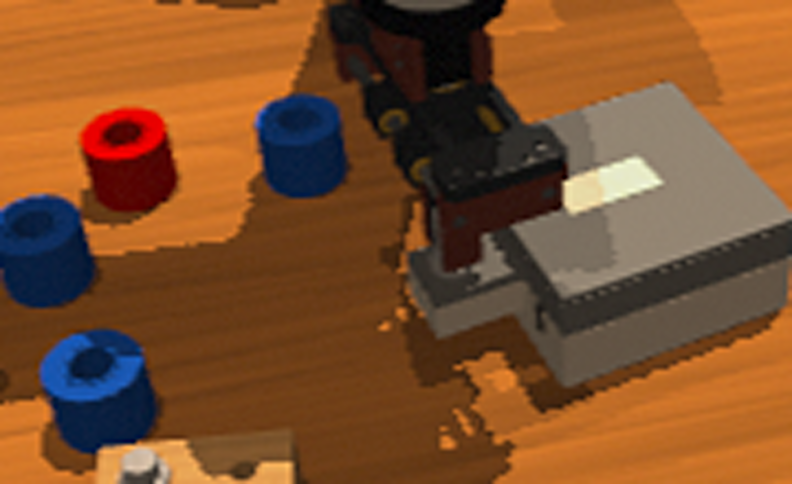

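The cover is flush on the tray with the ears together at crop (455,285). The fingers are holding the pin on the ear. The stub is still in the block at (143,465), beside the long pin's empty hole, and the other rolls have not moved. The force holds steady at 13.9 N, so I'm handing in.

```bash
python3 -c "
from workcell import ctrl
ctrl.close_job();o=ctrl.get_obs();print(o['t'],o['ee_pos'],o['ft_force'],o['width'])"
```

```text
the job is handed in; nothing more can be done
the job is handed in; nothing more can be done
```

The job is done and was handed in at about 18 s of the 72 s allowed. I put the white roll down over the spindle, let go of it and swung the cover closed. I then took the long pin from the block and pushed it down through both ears. The arm was left holding the knob and pushing down.

**Last checks:**
- **Pressed shut:** the force rose from 7 to 14 N within 0.2 mm at a tool height of 59.3 mm, which fits the cover's rigid stop (59.5 mm expected). It held at 13.9 N over the next 0.3 s.
- **Grip:** the finger opening was 17.4 mm on the 18 mm knob, so the pin was still held.
- **Picture:** the last scene view showed the cover flush on the tray, the stub pin still in the block and the blue and red rolls unmoved. The other things were outside that crop, but I never moved near them.

**Disagreement:** before insertion, my first estimate of where the pin sat in the grip differed by about 2 mm from the close-up of its shank against the hole. I went by the close-up, and the pin went in with no more than about 2 N sideways.

The state could not be read after hand-in, so there is no reading for the final second.

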